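# Hang a cap-lamp charging dock on the rack's cleat

## Robot

A 6-joint arm with a two-finger parallel gripper is mounted at the origin on the work surface. World frame = base frame: x ahead of the robot, y to its left, z up, the work surface at z = 0. Lengths are in m, angles in rad, forces in N, time in s.
With the tool pointing down it reaches from about 0.375 to 0.9 m from the base axis. Payload 3.1 kg.
Tool frame: the origin (TCP) lies on the centre line of the jaws, within the pads' length; the fingertips stand robot.finger_overhang ahead of it and the grasp point (between the pads) lies 2 mm behind it (robot.finger_overhang is the distance from the TCP to the fingertips, in m); z points along the fingers, y is the direction in which the jaws open and shut (so a half turn about z gives the same grasp; the last joint's range is limited). The gripper opens to 87 mm and grips with 3 to 60 N. Pads are 19 mm wide; open, the fingers measure 117 mm over their backs; the gripper's body (75 mm by 190 mm) begins 51 mm behind the grasp point.
Start: joints at [-1.361, 0.527, 1.433, -0, 1.181, -0.178], TCP at [0.237, -0.578, 0.24] pointing down, gripper open.
Joint ranges: [-3.08, 3.08], [-0.75, 2.2], [0.22, 2.44], [-1.43, 4.57], [0, 2.65], [-2.85, 2.85]. Speed limits (rad/s): [2.79, 2.79, 3.14, 3.14, 3.14, 3.14].

## Interface

Orientations are given as a unit quaternion [x, y, z, w].
In Python, from rig import robot gives the robot as it stands. The module is installed in compiled form; this text tells all that it offers.
- The arm moves only by the tool step_arm, never from a script. Its arguments are lists of equal length, an entry for each row: "slide": the shift along the tool's x, y, z in mm, a list of three; "twist": the turn about the tool's z in degrees. A call has 1 to 20 rows; each row shifts and turns the commanded pose from where the row before left it, along the tool's axes as they then stand; what a row does not reach is not made up. A row lasts 1/12 s, in which the tool goes at most 41.7 mm and 7.16 degrees, less where a joint would pass 70% of its speed; a pose out of reach is approached as far as the arm can. A call is refused whole if a number of a shift passes 41.7 or a number of a turn 7.16, either way. A call with a gripper value outside its range is refused whole. "jaw" is the finger opening in mm, from 0 to 87, set as the call begins (left out, the last holds). The fingers move at their own pace and stop on an object; "force" is the grip in N (left out, the last holds). Time passes only in rows, so rows that do not move let the fingers close. It gives the time, the measured TCP pose, the force and the opening at its end, in the units of the state.
- robot.get_obs(): the state, without advancing time (a new reading comes with each control period).
- robot.camera(name): name is "scene" or "top" or "wrist"; returns a dict with "color" (384x512x3 uint8, blue, green, red), "depth" (384x512 float32, m along the optical axis (not along the pixel's ray), 0 where there is no reading), "camera_matrix" (3x3 intrinsics, pixels), "origin" and "orientation" of the camera in the world. Camera axes: x right, y down, z forward; pixel columns grow to the right and rows downward; lengths in m; the calibration is good to about 2 mm. A picture is of the moment at which its call begins.
- robot.hand_in(): hands the job in, once; it reports no verdict.
The state is a dict: "time": time; "q": joint angles; "joint_velocities": joint speeds; "joint_torque": joint torques, N m; "position": TCP position; "tool_rot": TCP orientation; "ft_force": force on the tool from outside, world axes, zero at the start; "moment": the same for the moment, N m; "grip_width": finger opening in m.
Only numpy, scipy, OpenCV 4.12 (cv2) and the standard library are available. Lean on these libraries where they do the work, as an engineer would, in place of code of your own. Each camera call takes 0.05 s, during which the arm holds its last target.

## Task

Hang the loose lamp-charging dock on the charging rack, a few centimetres short of the dock already hanging there: tip its top towards the panel, lower the angled strip on its back down behind the cleat with the foot held out clear of the keeper, then swing the bottom in gently until the dock hangs upright and flush with its foot under the keeper. Then slide it along the cleat until it butts against the hanging dock, press it up firmly (about 10 N) and let go, never slamming or forcing it (keep every push under 45 N) and leaving the other things on the bench where they lie.

Things in the scene. Friction and masses are not known exactly. Their poses are not given: they have to be found in the camera images.
- dock: Loose charging dock, 0.4 to 0.75 kg, upright on the bench. x along its width, y out of its front, z up; origin at mid-width on the underside, at the rear end of the foot. Grey plastic body (grip its sides): x +-25, y 34 to 90, z 0 to 100 mm, a lamp seat in front to y=102. Aluminium back plate x +-50, y 30 to 34, z 0 to 128. Foot: tab x +-30, y 0 to 30, z 0 to 10. Angled strip: see its point.
- rack: Fixed rack: upright grey steel panel 430 long, 195 high, 8 mm thick, supply box behind. x along the panel, y out of its front face, z up; origin on the bench at mid-length, on the front face. Three brackets, each with a cleat and a keeper. The vacant middle one (x +-113 mm) is clamped in slotted holes 0 to 12 mm above or below its nominal height: not measured, to be felt. Friction on the dock about 0.3.
- hung_dock: Fixed dock of the same make hanging home on the end bracket at one end of the rack (either one), with a 60 mm lamp head on its front (to y=130 mm). Axes and origin as the loose dock's; plate side edges at x=+-50 mm, so a dock butted against it is 100 mm from it along the rack (its height may differ).
- end_clamp: Fixed dark steel clip, 30 mm wide, on the end bracket at the other end; axes as the rack's, origin on the panel face 60 mm above the bench (clip 62 to 112 mm above the origin, y 0 to 35 mm).
- lamp_a: Bystander: grey aluminium cap lamp head lying lens up, 60 mm across, 35 mm high; origin under its centre, z up.
- lamp_b: Bystander: grey aluminium cap lamp head lying lens up, 60 mm across, 35 mm high; origin under its centre, z up.
- lamp_c: Bystander: grey aluminium cap lamp head lying lens up, 60 mm across, 35 mm high; origin under its centre, z up.
- boot: Bystander: open black rubber battery boot, 84 x 58 x 36 mm; origin under its centre, x along its length.
- tally: Bystander: brass tally disc 40 mm across, 4 mm thick, lying flat; origin under its centre.
- lens: Bystander: green glass lens cover 62 mm across, 14 mm high, lying flat; origin under its centre.
- driver: Bystander: screwdriver 200 mm long lying on the bench along its x axis, handle to -x; origin about mid-length.
- dock_grip (a point): A good point to grip the loose dock, mid-way in its 50 mm wide plastic body (y=62, z=83 mm in the dock's frame), pads closing along the dock's x; near it (y=47, z=55) lies the centre of mass. Axes as the dock's.
- dock_strip (a point): Mid-point of the lower edge of the dock's angled strip, on its underside (y=2.8, z=92 mm in the dock's frame). The strip is a 4 mm sheet, x +-45 mm, that rises from here at 45 degrees to the back plate; the other corner of this lower edge is at y=0, z=94.8. Axes as the dock's.
- cleat_edge (a point): Nominal mid-point of the top edge of the middle cleat (true height up to 12 mm above or below): a 4 mm flange leaning out at 45 degrees, upper face from the panel (y=0, nominal z=149 mm in the rack's frame) up to this edge (y=16, z=165; outer corner y=19, z=162), a V groove behind it. A dock hung home has its origin at y=0, nominal z=60, axes parallel to the rack's.
- keeper_edge (a point): Nominal mid-point of the keeper's lower front edge, a square ledge y 0 to 14, z 73.5 to 87.5 mm in the rack's frame; it moves with the cleat above it. A hung dock's foot has 3.5 mm play below it, so docks go on or off only tipped: with the strip's lower edge down in the groove the foot clears it when tipped 0.15 rad or more; 0.5 rad still fits. Axes as the rack's.
Not all that is in view belongs to the job. What is shaped like the dock but yellow is not meant.

How it is judged:
By the outcome, as a careful person would: the job done as asked, in the order asked, and still so for the second after the job is handed in, with the robot touching nothing.
It also fails if it takes over 61 s, if anything falls off the work surface, if the arm or the gripper's body presses on something with over 40 N, if the wrist force passes 120 N, or if a joint passes its speed limit or range.

## Working session

There is one attempt and no reset: what is moved stays moved. The work goes in short steps, Python scripts to look and compute and a tool call to move; the robot and the scene stay as the last step left them, time stands still between calls to the robot, and variables do not carry over. Pictures are saved under pics/ and viewed, and the job is handed in when it is done.

Besides the shell and the picture viewer there is one more tool, called after "Request:" as a command line: name --pt "numbers of a row" for each row, then --argument value for the rest. step_arm: Moves the arm, as the interface text tells. Its arguments: {"type":"object","properties":{"slide":{"type":"array","items":{"type":"array","items":{"type":"number"}}},"twist":{"type":"array","items":{"type":"number"}},"jaw":{"type":"number"},"force":{"type":"number"}},"required":["slide","twist"]}

```bash
mkdir -p pics; ls; python3 - <<'E'
from rig import robot
import cv2,numpy as np,pickle
print(robot.get_obs()); print(robot.finger_overhang)
for n in ["scene","top","wrist"]:
    c=robot.camera(n); pickle.dump(c,open(f"pics/{n}0.pkl","wb")); cv2.imwrite(f"pics/{n}0.png",c["color"])
    print(n,c["camera_matrix"].tolist(),c["origin"],c["orientation"])
E
```

```text
pics
{'time': 0.0, 'q': array([-1.36047050e+00,  5.28480002e-01,  1.43390275e+00,  1.72846598e-05,
        1.18138530e+00, -1.78521467e-01]), 'joint_velocities': array([-0.00011519, -0.00101759,  0.00156349,  0.00192577, -0.00030852,
       -0.00108624]), 'joint_torque': array([-7.75077369e-04, -4.40044820e+01, -1.76592654e+01,  6.32943562e-02,
        5.84096066e-02, -1.72167606e-04]), 'position': array([ 0.23682315, -0.57764389,  0.23856295]), 'tool_rot': array([ 9.81159240e-01,  1.93197729e-01, -9.30529053e-06, -1.08768572e-03]), 'ft_force': array([-0.63499265, -0.26862511,  0.67272866]), 'moment': array([-0.063483  , -0.01797285, -0.00740436]), 'grip_width': 0.08718085912911472}
0.017
scene [[459.0962792505352, 0.0, 251.889507222509], [0.0, 459.0962792505352, 191.83431313790263], [0.0, 0.0, 1.0]] [ 1.10911206 -0.58760295  0.99861146] [ 0.86387628  0.31825762 -0.12814181 -0.3687947 ]
top [[390.1537596264989, 0.0, 255.5154797878726], [0.0, 390.1537596264989, 186.76237078742176], [0.0, 0.0, 1.0]] [0.35787409 0.10630344 1.03852299] [-0.70251222  0.70692977 -0.05519682  0.06066449]
wrist [[308.1607713069661, 0.0, 256.6905760344989], [0.0, 308.1607713069661, 194.94017563580059], [0.0, 0.0, 1.0]] [ 0.31352042 -0.54627807  0.38372868] [ 0.82069817 -0.55102899 -0.08479052  0.12502856]
```

View pics/scene0.png

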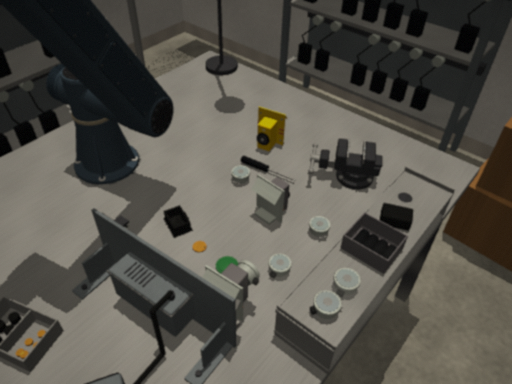

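View pics/top0.png

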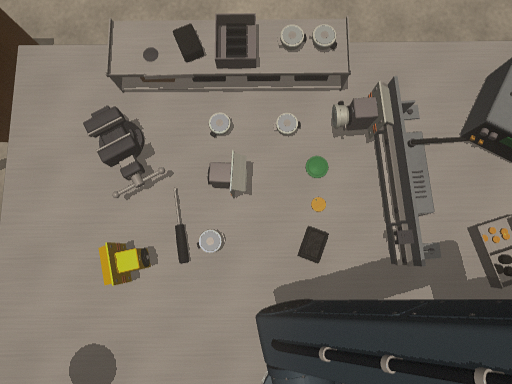

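View pics/wrist0.png

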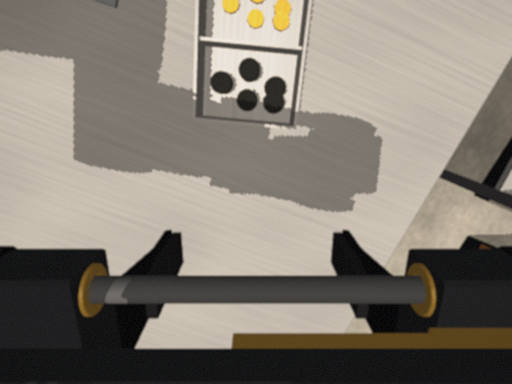

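```bash
cat > h.py <<'E'
import numpy as np,cv2,pickle
from scipy.spatial.transform import Rotation as R
def cloud(c):
    K=np.array(c["camera_matrix"]);d=c["depth"]
    v,u=np.indices(d.shape)
    p=np.stack([(u-K[0,2])/K[0,0]*d,(v-K[1,2])/K[1,1]*d,d],-1)
    P=p@R.from_quat(c["orientation"]).as_matrix().T+np.array(c["origin"])
    P[d<=0]=np.nan
    return P
def load(n): return pickle.load(open(n,"rb"))
E
python3 - <<'E'
from h import *
c=load("pics/top0.pkl");P=cloud(c)
np.set_printoptions(precision=3,suppress=True)
for n,(u,v) in dict(bench=(270,250),plate_t=(237,155),plate_b=(237,190),body=(221,174),ptop1=(386,100),ptop2=(410,255),ptop3=(400,180),hd=(363,113),lamp=(342,116),la=(220,123),lb=(287,124),lc=(210,241),lens=(317,167),tally=(318,204),boot=(313,244),drv=(181,240),clampq=(402,235)).items():
    print(n,P[v,u])
c2=c["color"][50:290,80:480]
cv2.imwrite("pics/crop_rack.png",cv2.resize(c["color"][70:280,300:450],None,fx=3.5,fy=2.8,interpolation=cv2.INTER_CUBIC))
cv2.imwrite("pics/crop_dock.png",cv2.resize(c["color"][140:210,190:270],None,fx=8,fy=8,interpolation=cv2.INTER_CUBIC))
c=load("pics/scene0.pkl")
cv2.imwrite("pics/crop_sc.png",cv2.resize(c["color"][150:384,70:320],None,fx=3,fy=2.5,interpolation=cv2.INTER_CUBIC))
E
```

```text
bench [ 0.361  0.077 -0.003]
plate_t [0.59  0.158 0.114]
plate_b [0.505 0.158 0.104]
body [0.545 0.198 0.101]
ptop1 [ 0.705 -0.193  0.17 ]
ptop2 [ 0.348 -0.231  0.153]
ptop3 [nan nan nan]
hd [ 0.677 -0.141  0.161]
lamp [ 0.68  -0.098  0.132]
la [0.698 0.208 0.035]
lb [0.695 0.028 0.03 ]
lc [0.385 0.231 0.034]
lens [ 0.58  -0.051  0.015]
tally [ 0.481 -0.052  0.005]
boot [ 0.376 -0.036  0.006]
drv [0.388 0.306 0.027]
clampq [ 0.392 -0.209  0.172]
```

View pics/crop_rack.png

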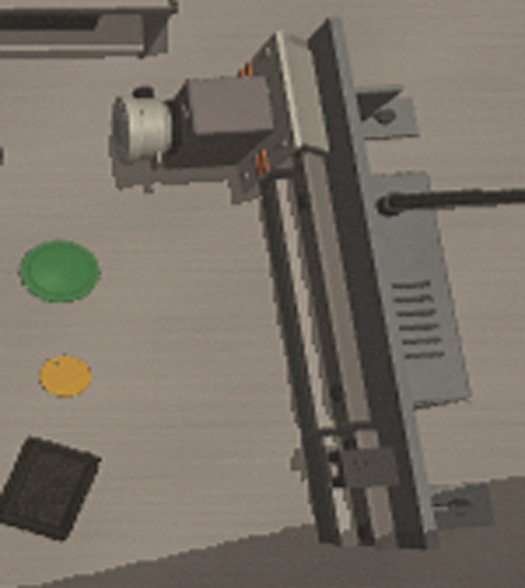

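View pics/crop_dock.png

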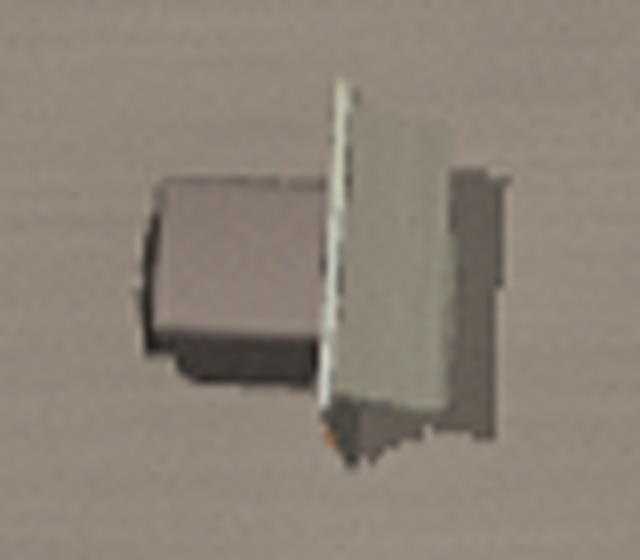

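View pics/crop_sc.png

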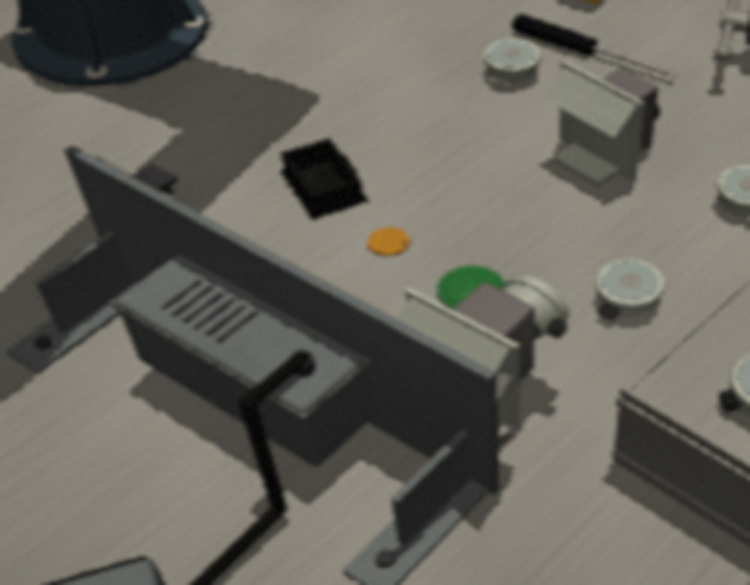

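```bash
python3 - <<'E'
from h import *
np.set_printoptions(precision=4,suppress=True)
for nm in ["top","scene"]:
    c=load(f"pics/{nm}0.pkl");P=cloud(c)
    def sel(x0,x1,y0,y1,z0,z1):
        m=(P[...,0]>x0)&(P[...,0]<x1)&(P[...,1]>y0)&(P[...,1]<y1)&(P[...,2]>z0)&(P[...,2]<z1); return P[m],m
    print(nm,"bench z",np.nanmedian(sel(.4,.65,.03,.1,-.02,.02)[0][:,2]))
    # body top
    q,m=sel(.5,.6,.165,.26,.092,.108)
    def rect(q):
        r=cv2.minAreaRect((q[:,:2]*1000).astype(np.float32)); return r
    print("body top",len(q),np.median(q,0),rect(q))
    q,m=sel(.47,.63,.13,.175,.118,.135); print("plate top",len(q))
    if len(q)>5:
        a=np.polyfit(q[:,0],q[:,1],1); print(a,q[:,0].min(),q[:,0].max(),np.median(q,0), 'yaw deg',np.degrees(np.arctan(a[0])))
    q,m=sel(.2,.85,-.3,-.12,.185,.205); print("panel top",len(q))
    if len(q)>5:
        print(np.median(q,0),rect(q)); 
        a=np.polyfit(q[:,0],q[:,1],1);print(a,np.degrees(np.arctan(a[0])),q[:,0].min(),q[:,0].max(), 'resid',np.percentile(q[:,1]-np.polyval(a,q[:,0]),[2,50,98]))
    q,m=sel(.6,.78,-.185,-.08,.15,.17); print("hung body top",len(q),np.median(q,0),rect(q))
    # height histogram near the hung dock
    q,m=sel(.6,.8,-.25,-.05,.1,.22); print(np.histogram(q[:,2],bins=np.arange(.1,.22,.006)))
    q,m=sel(.3,.6,-.3,-.12,.05,.22); print(np.histogram(q[:,2],bins=np.arange(.05,.22,.01)))
E
```

```text
top bench z -0.0005830132872746141
body top 432 [0.5507 0.2006 0.0993] ((538.3685302734375, 201.13397216796875), (78.77101135253906, 53.80070495605469), 2.3885555267333984)
plate top 175
[-0.0555  0.198 ] 0.5003864306889055 0.5986690825800414 [0.5481 0.1669 0.1233] yaw deg -3.1789975052188106
panel top 1080
[ 0.5438 -0.2242  0.1935] ((539.1396484375, -208.8360137939453), (427.7322082519531, 43.72932434082031), 4.257651329040527)
[ 0.0977 -0.2749] 5.581494546019023 0.32727125782666944 0.7540152517808738 resid [-0.0103 -0.0017  0.0301]
hung body top 601 [ 0.6916 -0.1522  0.1588] ((692.926025390625, -148.6898193359375), (99.76387786865234, 58.17984390258789), 4.98819637298584)
(array([ 66,  68,  84,  87, 126, 183, 116, 108, 128, 554, 281, 167, 157,
       163, 149, 260,  27,   0,   0]), array([0.1  , 0.106, 0.112, 0.118, 0.124, 0.13 , 0.136, 0.142, 0.148,
       0.154, 0.16 , 0.166, 0.172, 0.178, 0.184, 0.19 , 0.196, 0.202,
       0.208, 0.214]))
(array([   4,   48,  319,  434,  138,  137,   63, 1049,   23,  302,  549,
        330,  379,  236,  555,    0]), array([0.05, 0.06, 0.07, 0.08
[... 581 characters left out ...]
.758264853244738 resid [-0.0124 -0.003   0.0301]
hung body top 375 [ 0.7006 -0.1433  0.1612] ((711.0811767578125, -146.11398315429688), (50.321014404296875, 88.17566680908203), 75.4923095703125)
(array([ 93,  99, 113, 152, 298, 169, 195, 111, 107, 184, 378, 165, 247,
       254, 216, 191, 183,   0,   0]), array([0.1  , 0.106, 0.112, 0.118, 0.124, 0.13 , 0.136, 0.142, 0.148,
       0.154, 0.16 , 0.166, 0.172, 0.178, 0.184, 0.19 , 0.196, 0.202,
       0.208, 0.214]))
(array([  85,   93,   99,  136,  100,   83,   82, 1729,  221,  179,  184,
        223,  281,  197,  454,    2]), array([0.05, 0.06, 0.07, 0.08, 0.09, 0.1 , 0.11, 0.12, 0.13, 0.14, 0.15,
       0.16, 0.17, 0.18, 0.19, 0.2 , 0.21]))
```

```bash
python3 - <<'E'
from h import *
np.set_printoptions(precision=4,suppress=True)
for nm in ["top","scene"]:
    c=load(f"pics/{nm}0.pkl");P=cloud(c)
    def sel(x0,x1,y0,y1,z0,z1):
        m=(P[...,0]>x0)&(P[...,0]<x1)&(P[...,1]>y0)&(P[...,1]<y1)&(P[...,2]>z0)&(P[...,2]<z1); return P[m]
    q=sel(.2,.85,-.3,-.12,.19,.2)
    a=np.polyfit(q[:,0],q[:,1],1)
    for _ in range(15):
        r=q[:,1]-np.polyval(a,q[:,0]); g=abs(r-np.median(r))<.007; a=np.polyfit(q[g,0],q[g,1],1)
    r=q[g,1]-np.polyval(a,q[g,0])
    print(nm,"panel top",g.sum(),a,np.degrees(np.arctan(a[0])),np.percentile(r,[1,50,99]),q[g,0].min(),q[g,0].max(),np.median(q[g],0))
    # in rack frame: origin guess
    yaw=np.arctan(a[0]); ex=np.array([np.cos(yaw),np.sin(yaw)]); ey=np.array([-ex[1],ex[0]])
    xm=(q[g,0].min()+q[g,0].max())/2
    o=np.array([xm,np.polyval(a,xm)])+ey*.004
    print("rack origin",o)
    L=P[...,:2]-o; X=L@ex;Y=L@ey;Z=P[...,2]
    # profile in mid bracket: histogram of (Y,Z) for |X|<.1
    for x0,x1 in [(-.11,-.02),(-.02,.09)]:
        m=(X>x0)&(X<x1)&(Y>-.02)&(Y<.06)&(Z>.03)
        for yb in np.arange(-.012,.032,.003):
            k=m&(Y>=yb)&(Y<yb+.003)
            if k.sum()>5: print(x0,round(yb*1000,1),k.sum(),np.percentile(Z[k],[5,25,50,75,95]))
    m=(Z>.152)&(Z<.168)&(Y>.03)&(Y<.1)&(X>.08)&(X<.25)
    m=(Z>.157)&(Z<.163)&(Y>.03)&(Y<.095)&(X>.08)&(X<.25)
    print("hung body X",np.percentile(X[m],[1,50,99]),"Y",np.percentile(Y[m],[1,99]),np.median(Z[m]))
    m=(Z>.135)&(Z<.195)&(Y>.025)&(Y<.04)&(X>.05)&(X<.25)
    print("hung plate X",np.percentile(X[m],[0,1,50,99,100]),Z[m].max())
    m=(Z>.11)&(Z<.18)&(Y>.0)&(Y<.04)&(X<-.12)&(X>-.25); print("clamp",np.percentile(X[m],[1,50,99]))
    m=(Y>.1)&(Y<.135)&(X>.08)&(X<.25)&(Z>.03);print("lamp",np.percentile(X[m],[1,99]),np.percentile(Z[m],[1,99]))
E
```

```text
top panel top 840 [ 0.0748 -0.2655] 4.275674026572001 [-0.005   0.0001  0.0043] 0.3273055170917947 0.7540152517808738 [ 0.5305 -0.2258  0.1941]
rack origin [ 0.5404 -0.2211]
-0.11 -9.0 50 [0.1921 0.1936 0.1945 0.1952 0.197 ]
-0.11 -6.0 58 [0.1916 0.1932 0.1943 0.1951 0.1971]
-0.11 -3.0 374 [0.1435 0.1558 0.171  0.1862 0.195 ]
-0.11 -0.0 242 [0.0784 0.0864 0.1002 0.1433 0.1829]
-0.11 3.0 86 [0.0784 0.0799 0.0839 0.1459 0.1477]
-0.11 6.0 74 [0.0779 0.0801 0.0822 0.1492 0.1512]
-0.11 9.0 81 [0.0765 0.0793 0.081  0.1523 0.1546]
-0.11 12.0 117 [0.0669 0.0714 0.0775 0.1539 0.1566]
-0.11 15.0 63 [0.1533 0.1549 0.1561 0.1575 0.159 ]
-0.11 18.0 6 [0.1555 0.1558 0.156  0.1562 0.1569]
-0.02 -9.0 54 [0.1923 0.1937 0.1946 0.1951 0.1962]
-0.02 -6.0 65 [0.192  0.1933 0.1942 0.195  0.1969]
-0.02 -3.0 445 [0.1426 0.1565 0.172  0.1867 0.1949]
-0.02 -0.0 269 [0.0789 0.0878 0.0994 0.1437 0.1792]
-0.02 3.0 107 [0.0769 0.0798 0.0823 0.1458 0.1478]
-0.02 6.0 92 [0.0764 0.0789 0.0807 0.1485 0.1507]
-0.02 9.0 86 [0.077  0.0794 0.0825 0.1524 0.1541]
-0.02 12.0 142 [0.0674 0.0724 0.0783 0.1538 0.1563]
-0.02 15
[... 456 characters left out ...]
53 0.1263 0.1272 0.1282]
-0.11 -9.0 401 [0.1251 0.1407 0.1623 0.1807 0.196 ]
-0.11 -6.0 115 [0.1266 0.1487 0.1718 0.1944 0.1976]
-0.11 -3.0 46 [0.1936 0.1957 0.1967 0.1974 0.1983]
-0.11 -0.0 19 [0.1945 0.1953 0.1959 0.1964 0.1971]
-0.02 -12.0 48 [0.1242 0.1253 0.1264 0.1273 0.1286]
-0.02 -9.0 566 [0.1256 0.1422 0.1614 0.1803 0.1955]
-0.02 -6.0 154 [0.1267 0.1514 0.1819 0.1963 0.1982]
-0.02 -3.0 54 [0.1941 0.1955 0.1967 0.1975 0.1992]
-0.02 -0.0 22 [0.194  0.1953 0.196  0.197  0.1975]
hung body X [0.1339 0.1618 0.206 ] Y [0.0314 0.0893] 0.16086414449071207
hung plate X [0.1079 0.1092 0.1704 0.2078 0.2085] 0.19323547636566885
clamp [-0.2129 -0.1494 -0.1258]
lamp [0.1327 0.1945] [0.1046 0.1417]
```

```bash
python3 - <<'E'
from h import *
for nm in ["top","scene"]:
    P=cloud(load(f"pics/{nm}0.pkl"))
    for x0,x1,y0,y1 in [(.15,.75,-.45,-.24),(.15,.7,-.7,-.45),(.3,.7,-.1,.35)]:
        m=(P[...,0]>x0)&(P[...,0]<x1)&(P[...,1]>y0)&(P[...,1]<y1)
        i=np.argsort(-np.where(m,P[...,2],-1).ravel())[:3]
        print(nm,P.reshape(-1,3)[i[0]],np.unravel_index(i[0],m.shape))
E
```

```text
top [ 0.37132886 -0.24117979  0.19657312] (np.int64(244), np.int64(422))
top [ 0.68653087 -0.48395741  0.14042614] (np.int64(111), np.int64(504))
top [ 0.68937641 -0.08633027  0.14202149] (np.int64(111), np.int64(338))
scene [ 0.31577853 -0.24211746  0.69010633] (np.int64(0), np.int64(20))
scene [ 0.678363   -0.45622184  0.14149279] (np.int64(378), np.int64(116))
scene [ 0.69090499 -0.08763473  0.14192264] (np.int64(262), np.int64(248))
```

Request:
step_arm --pt "0 0 -11" --pt "0 0 -11" --pt "0 0 -11" --pt "0 0 -11" --pt "0 0 -11" --pt "0 0 -11" --pt "0 0 -11" --pt "0 0 -11" --pt "0 0 -11" --twist '[-7.14, -7.14, -7.14, -7.14, -7.14, -7.14, -7.14, -7.14, -7.14]' --jaw 87

```text
time: 0.9
position: [0.2369, -0.578, 0.3386]
tool_rot: [0.726, 0.688, 0.0, -0.0]
ft_force: [0.1, 0.3, -0.2]
grip_width: 0.0869
```

Request:
step_arm --pt "31.3 24.5 0" --pt "31.3 24.5 0" --pt "31.3 24.5 0" --pt "31.3 24.5 0" --pt "31.3 24.5 0" --pt "31.3 24.5 0" --pt "31.3 24.5 0" --pt "31.3 24.5 0" --pt "31.3 24.5 0" --pt "31.3 24.5 0" --twist '[0, 0, 0, 0, 0, 0, 0, 0, 0, 0]'

```text
time: 1.73
position: [0.5012, -0.2788, 0.3383]
tool_rot: [0.728, 0.685, -0.0, -0.0]
ft_force: [-0.2, -0.4, -0.9]
grip_width: 0.0869
```

Request:
step_arm --pt "36.8 2 0" --pt "36.8 2 0" --pt "36.8 2 0" --pt "36.8 2 0" --pt "36.8 2 0" --pt "36.8 2 0" --pt "36.8 2 0" --pt "36.8 2 0" --pt "36.8 2 0" --pt "36.8 2 0" --pt "36.8 2 0" --pt "36.8 2 0" --pt "0 0 0" --twist '[0, 0, 0, 0, 0, 0, 0, 0, 0, 0, 0, 0, 0]'

```text
time: 2.82
position: [0.5508, 0.1648, 0.3382]
tool_rot: [0.726, 0.688, 0.001, -0.001]
ft_force: [0.7, -1.0, 0.2]
grip_width: 0.0871
```

```bash
python3 - <<'E'
from h import *
from rig import robot
np.set_printoptions(precision=4,suppress=True)
o=robot.get_obs();print(o["position"],o["q"],R.from_quat(o["tool_rot"]).as_matrix())
c=robot.camera("wrist");pickle.dump(c,open("pics/w1.pkl","wb"));cv2.imwrite("pics/w1.png",c["color"])
P=cloud(c)
m=(abs(P[...,2]-.1)<.006)&(P[...,0]>.45)&(P[...,0]<.65)&(P[...,1]>.1)&(P[...,1]<.3)
q=P[m];print(len(q),np.percentile(q,[1,50,99],axis=0),cv2.minAreaRect((q[:,:2]*1000).astype(np.float32)))
m=(abs(P[...,2]-.127)<.005)&(P[...,0]>.45)&(P[...,0]<.65)&(P[...,1]>.1)&(P[...,1]<.3)
q=P[m];a=np.polyfit(q[:,0],q[:,1],1);print(len(q),np.degrees(np.arctan(a[0])),np.percentile(q,[0,50,100],axis=0))
E
```

```text
[0.5508 0.1648 0.3382] [0.0946 0.3596 1.4341 0.0039 1.3473 0.1479] [[ 0.0542  0.9985  0.0002]
 [ 0.9985 -0.0542  0.0039]
 [ 0.0039 -0.     -1.    ]]
2375 [[0.509  0.1385 0.0949]
 [0.554  0.1929 0.0995]
 [0.5933 0.2278 0.1055]] ((553.2037963867188, 183.42599487304688), (89.24340057373047, 98.7519302368164), 86.8468246459961)
444 -3.5304681056382465 [[0.5032 0.1629 0.122 ]
 [0.5523 0.1704 0.1275]
 [0.6024 0.1755 0.1296]]
```

View pics/w1.png

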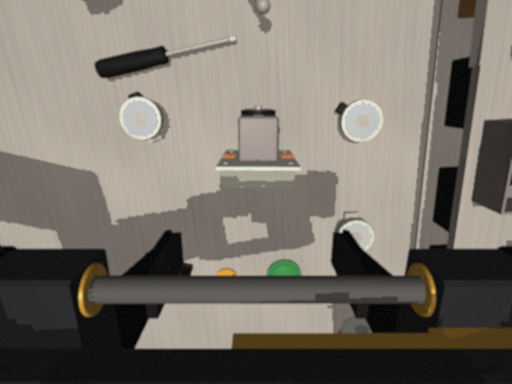

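Request:
step_arm --pt "16.7 -0.3 19" --pt "16.8 -0.3 19" --pt "0 0 38" --pt "0 0 38" --pt "0 0 38" --pt "0 0 38" --pt "0 0 25" --pt "0 0 16" --pt "0 0 10" --pt "0 0 6" --pt "0 0 0" --pt "0 0 0" --twist '[0, 0, 0, 0, 0, 0, 0, 0, 0, 0, 0, 0]'

```text
time: 3.87
position: [0.5532, 0.1918, 0.0923]
tool_rot: [0.728, 0.685, 0.001, 0.0]
ft_force: [-0.2, -0.4, -0.2]
grip_width: 0.0871
```

```bash
python3 - <<'E'
from h import *
from rig import robot
np.set_printoptions(precision=4,suppress=True)
o=robot.get_obs();print(o["position"],R.from_quat(o["tool_rot"]).as_matrix()[:,1],o["ft_force"])
for n in ["scene","wrist"]:
    c=robot.camera(n);pickle.dump(c,open(f"pics/{n}2.pkl","wb"))
    cv2.imwrite(f"pics/{n}2.png",c["color"] if n=="wrist" else cv2.resize(c["color"][120:260,200:340],None,fx=4.2,fy=4.2))
E
```

```text
[0.5532 0.1918 0.0923] [ 0.9981 -0.0609  0.0014] [-0.2433 -0.3889 -0.2478]
```

View pics/scene2.png

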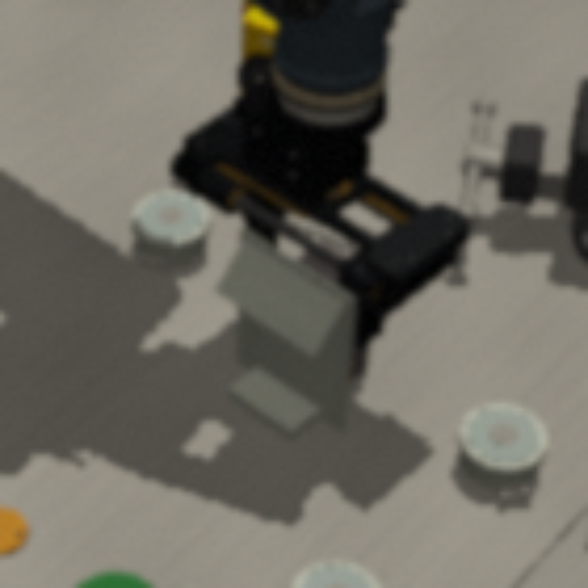

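View pics/wrist2.png

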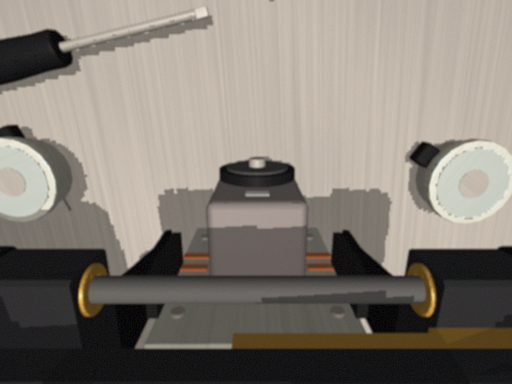

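```bash
python3 - <<'E'
from h import *
np.set_printoptions(precision=4,suppress=True)
P=cloud(load("pics/wrist2.pkl"))
m=(abs(P[...,2]-.1)<.003)&(P[...,0]>.5)&(P[...,0]<.6)&(P[...,1]>.15)&(P[...,1]<.3)
q=P[m];print(len(q),np.percentile(q,[1,50,99],axis=0))
v,u=np.where(m);print(u.min(),u.max(),v.min(),v.max())
for vv in range(v.min(),v.max(),10): print(vv,np.nanmedian(P[vv,245:270],0),q[:0])
for vv in (215,240,260):
    k=np.where(m[vv])[0];print(vv,P[vv,k[0]],P[vv,k[-1]])
E
```

```text
8226 [[0.5058 0.1703 0.0973]
 [0.5542 0.2069 0.0998]
 [0.5975 0.2278 0.1027]]
148 349 200 308
200 [0.556  0.2278 0.0963] []
210 [0.5559 0.224  0.0998] []
220 [0.5554 0.219  0.1   ] []
230 [0.5551 0.2137 0.0996] []
240 [0.5547 0.2085 0.0998] []
250 [0.5544 0.2029 0.0997] []
260 [0.5541 0.1973 0.0996] []
270 [0.554  0.1916 0.0996] []
280 [0.5555 0.2252 0.1607] []
290 [0.5554 0.2233 0.1628] []
300 [0.5552 0.2202 0.163 ] []
215 [0.5313 0.2224 0.098 ] [0.5799 0.219  0.0972]
240 [0.5309 0.2092 0.0982] [0.5792 0.2056 0.0971]
260 [0.5099 0.2016 0.1023] [0.5979 0.1963 0.1028]
```

Request:
step_arm --pt "3.6 0.5 0.7" --pt "3.6 0.5 0.6" --pt "0 0 0" --pt "0 0 0" --pt "0 0 0" --twist '[0, 0, 0, 0, 0]'

```text
time: 4.38
position: [0.5539, 0.1995, 0.0904]
tool_rot: [0.728, 0.686, 0.0, 0.0]
ft_force: [-0.3, -0.6, 0.5]
grip_width: 0.0869
```

Request:
step_arm --pt "0 0 0" --pt "0 0 0" --pt "0 0 0" --pt "0 0 0" --pt "0 0 0" --pt "0 0 0" --pt "0 0 0" --pt "0 0 0" --twist '[0, 0, 0, 0, 0, 0, 0, 0]' --jaw 40 --force 20

```text
time: 5.05
position: [0.554, 0.1992, 0.0902]
tool_rot: [0.728, 0.685, 0.0, 0.0]
ft_force: [-0.4, -0.4, -0.9]
grip_width: 0.0499
```

Request:
step_arm --pt "0 0 -3" --pt "0 0 -5" --pt "0 0 -8" --pt "0 0 -10" --pt "0 0 -12" --pt "0 0 -12" --pt "0 0 -10" --pt "0 0 -6" --pt "0 0 -3" --pt "0 0 0" --pt "0 0 0" --pt "0 0 0" --twist '[0, 0, 0, 0, 0, 0, 0, 0, 0, 0, 0, 0]'

```text
time: 6.05
position: [0.5533, 0.1992, 0.1586]
tool_rot: [0.728, 0.685, -0.001, -0.0]
ft_force: [0.6, 0.3, -6.0]
grip_width: 0.05
```

```bash
cat > tilt.py <<'E'
from h import *
from rig import robot
import sys
np.set_printoptions(precision=4,suppress=True)
tag=sys.argv[1]
o=robot.get_obs();T=o["position"];M=R.from_quat(o["tool_rot"]).as_matrix();print(o["time"],T,M[:,1],o["ft_force"],o["moment"],o["grip_width"])
c=robot.camera("scene");pickle.dump(c,open(f"pics/s{tag}.pkl","wb"))
P=cloud(c); L=(P-T)@M  # tool frame: x out, y along, z down
K=np.array(c["camera_matrix"]); pc=R.from_quat(c["orientation"]).as_matrix().T@(T-np.array(c["origin"])); u,v=(K@pc)[:2]/pc[2]; print("TCP px",u,v)
u0=int(np.clip(u-70,0,372));v0=int(np.clip(v-50,0,244))
cv2.imwrite(f"pics/s{tag}.png",cv2.resize(c["color"][v0:v0+140,u0:u0+140],None,fx=4.2,fy=4.2))
# back side of dock: section at |y|<40, x<-15
m=(abs(L[...,1])<.047)&(L[...,0]<-.005)&(L[...,0]>-.09)&(L[...,2]>-.04)&(L[...,2]<.12)
q=L[m][:,[0,2]]; 
for zb in np.arange(-.04,.12,.008):
    k=q[(q[:,1]>=zb)&(q[:,1]<zb+.008)]
    if len(k)>4: print(round(zb*1000),len(k),np.percentile(k[:,0]*1000,[5,50,95]).round(1))
E
python3 tilt.py 3
```

```text
6.05 [0.5533 0.1992 0.1586] [ 0.9982 -0.0604 -0.0015] [ 0.5962  0.2956 -5.9593] [ 0.0688 -0.0866  0.0097] 0.049978091261283664
TCP px 277.39894489192193 169.24933997256127
-40 127 [-37.9 -32.3 -10.7]
-32 149 [-45.9 -39.3  -9. ]
-24 131 [-54.1 -46.7 -10.8]
-16 130 [-60.4 -55.1 -39.5]
-8 37 [-61.3 -58.7 -30.5]
0 10 [-31.6 -30.7  -5.8]
8 12 [-33.2 -29.9 -16.4]
16 17 [-33.1 -30.4 -27.6]
24 24 [-34.1 -31.7 -29. ]
32 58 [-33.7 -31.3 -29.4]
40 52 [-34.  -31.4 -29.2]
48 50 [-34.4 -31.1 -28.7]
56 49 [-33.6 -31.5 -29.5]
64 51 [-32.9 -30.9 -28.3]
72 178 [-60.7 -42.7 -29.8]
80 90 [-62.4 -47.9 -30.1]
88 8 [-60.4 -51.  -30.3]
```

View pics/s3.png

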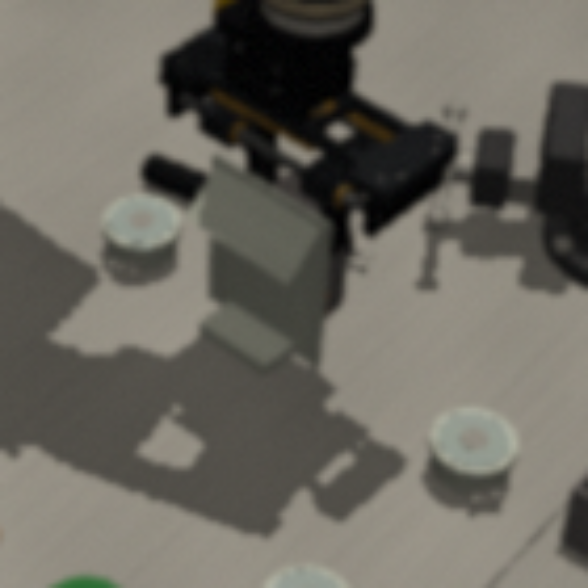

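Request:
step_arm --pt "0 0 0" --pt "0 0 0" --pt "0 0 0" --pt "0 0 0" --twist '[0, 0, 0, 0]' --force 14

```text
time: 6.43
position: [0.5538, 0.1992, 0.159]
tool_rot: [0.728, 0.685, -0.0, -0.0]
ft_force: [0.4, 0.6, -5.3]
grip_width: 0.0498
```

```bash
python3 tilt.py 4
```

```text
6.4333 [0.5538 0.1992 0.159 ] [ 0.9982 -0.0604 -0.0004] [ 0.4246  0.5953 -5.32  ] [ 0.0683 -0.068   0.0274] 0.049819494325238814
TCP px 277.56951769968543 169.20317043167577
-40 122 [-38.4 -32.1 -10.4]
-32 149 [-44.9 -38.8 -10.2]
-24 142 [-54.  -47.3 -12.1]
-16 133 [-61.5 -55.8 -32.1]
-8 30 [-61.5 -58.9 -31. ]
0 12 [-34.8 -31.2 -19.4]
8 11 [-33.  -30.9 -17.4]
16 16 [-33.3 -32.  -29.9]
24 23 [-34.1 -32.1 -29.4]
32 52 [-33.6 -31.2 -28.8]
40 59 [-33.3 -31.4 -29. ]
48 50 [-34.1 -32.2 -30.4]
56 44 [-33.3 -31.2 -29.2]
64 60 [-33.7 -31.1 -28.9]
72 172 [-61.1 -42.1 -29.5]
80 94 [-62.5 -49.1 -30. ]
88 9 [-60.7 -56.  -28.6]
```

Request:
step_arm --pt "0 0 0" --pt "0 0 0" --pt "0 0 0" --pt "0 0 0" --twist '[0, 0, 0, 0]' --force 10

```text
time: 6.82
position: [0.5539, 0.1993, 0.1593]
tool_rot: [0.728, 0.685, 0.0, 0.0]
ft_force: [-0.5, -0.3, -5.0]
grip_width: 0.05
```

```bash
python3 tilt.py 5
```

```text
6.8167 [0.5539 0.1993 0.1593] [ 0.9982 -0.0604  0.0001] [-0.5219 -0.2919 -5.01  ] [ 0.0673 -0.1289 -0.0008] 0.04998010325627259
TCP px 277.6098156854293 169.1337035757487
-40 62 [-37.9 -35.2  -7.7]
-32 119 [-43.6 -38.3  -9.9]
-24 140 [-49.7 -44.3  -9.8]
-16 141 [-55.4 -49.4  -6.4]
-8 116 [-61.2 -56.5  -7.9]
0 50 [-62.6 -59.5 -30.5]
8 13 [-41.7 -30.2 -19.3]
16 8 [-30.9 -29.4 -28.1]
24 12 [-29.5 -28.7 -26.9]
32 14 [-28.8 -26.9 -25. ]
40 19 [-27.4 -26.1 -24.2]
48 40 [-27.9 -24.8 -21.8]
56 43 [-25.5 -23.8 -21.5]
64 42 [-25.  -22.7 -20.7]
72 47 [-24.4 -21.7 -19.4]
80 183 [-48.7 -33.3 -19.1]
88 59 [-50.9 -46.2 -18.2]
96 8 [-49.1 -47.6 -42.4]
```

Request:
step_arm --pt "0 0 0" --pt "0 0 0" --pt "0 0 0" --twist '[0, 0, 0]' --force 9

```text
time: 7.12
position: [0.5539, 0.1992, 0.1593]
tool_rot: [0.728, 0.685, 0.0, 0.0]
ft_force: [-0.5, 0.1, -5.8]
grip_width: 0.0501
```

```bash
python3 tilt.py 6
```

```text
7.1167 [0.5539 0.1992 0.1593] [ 0.9982 -0.0604  0.0001] [-0.4904  0.0508 -5.7855] [ 0.0164 -0.064   0.0087] 0.05010768658766225
TCP px 277.5989953650009 169.14363649721298
-40 59 [-38.4 -35.6  -8.4]
-32 123 [-43.6 -38.   -9.7]
-24 133 [-49.7 -43.7  -7.9]
-16 153 [-55.8 -49.5  -7. ]
-8 113 [-61.8 -56.3 -31.8]
0 50 [-62.7 -59.8 -30.4]
8 9 [-32.8 -30.5 -15. ]
16 11 [-31.1 -30.  -27.8]
24 10 [-29.6 -28.3 -25.6]
32 14 [-28.4 -26.7 -25.1]
40 22 [-27.3 -26.4 -24.7]
48 42 [-26.5 -25.  -23.3]
56 45 [-25.4 -23.7 -22.3]
64 39 [-24.6 -22.7 -21. ]
72 38 [-23.4 -20.8 -18.8]
80 185 [-49.3 -33.  -19.6]
88 62 [-50.7 -45.8 -17.9]
96 5 [-49.4 -47.2 -46.8]
```

Request:
step_arm --pt "0 0 0" --pt "0 0 0" --pt "0 0 0" --twist '[0, 0, 0]' --force 7.5

```text
time: 7.42
position: [0.5539, 0.1993, 0.1593]
tool_rot: [0.728, 0.685, 0.0, -0.0]
ft_force: [0.7, 0.2, -4.9]
grip_width: 0.05
```

```bash
python3 tilt.py 7
```

```text
7.4167 [0.5539 0.1993 0.1593] [ 0.9982 -0.0605  0.    ] [ 0.6505  0.2452 -4.9267] [ 0.0293 -0.1284  0.0228] 0.04998837476785288
TCP px 277.599331174883 169.144592511681
-40 11 [-13.1  -8.7  -5.9]
-32 79 [-43.5 -38.9  -7.3]
-24 123 [-47.  -42.5  -9.6]
-16 113 [-50.6 -46.2  -8.2]
-8 162 [-54.9 -48.8  -7.3]
0 105 [-60.  -55.6  -9.8]
8 73 [-61.8 -58.4 -29.3]
16 6 [-30.8 -27.9 -26.2]
24 9 [-26.7 -25.7 -24.4]
32 10 [-25.7 -24.5 -23.3]
40 13 [-23.8 -21.9 -20.4]
48 12 [-21.  -19.7 -16. ]
56 10 [-18.6 -16.9 -15.6]
64 19 [-16.2 -15.1 -13.4]
72 35 [-14.6 -13.  -11.1]
80 59 [-29.2 -12.   -9.1]
88 161 [-38.8 -25.5 -10.4]
96 31 [-39.  -35.8 -20.6]
```

Request:
step_arm --pt "0 0 -5" --pt "0 0 -12" --pt "0 0 -20" --pt "0 0 -25" --pt "0 0 -25" --pt "0 0 -25" --pt "0 0 -18" --pt "0 0 -10" --pt "0 0 0" --twist '[0, 0, -2, -2, -2, -1.7, 0, 0, 0]' --force 22

```text
time: 8.22
position: [0.5552, 0.1995, 0.3022]
tool_rot: [0.68, 0.733, 0.002, 0.002]
ft_force: [0.7, 0.7, -5.4]
grip_width: 0.0496
```

Request:
step_arm --pt "-8 -0.5 0" --pt "-18 -1.2 0" --pt "-28 -1.7 0" --pt "-30 -1.8 0" --pt "-30 -1.8 0" --pt "-30 -1.8 0" --pt "-30 -1.8 0" --pt "-30 -1.8 0" --pt "-30 -1.8 0" --pt "-30 -1.8 0" --pt "-28 -1.7 0" --pt "-25 -1.6 0" --pt "-18 -1.3 0" --pt "-10 -0.8 0" --pt "-7 -0.5 0" --pt "0 0 0" --pt "0 0 0" --twist '[0, 0, 0, 0, 0, 0, 0, 0, 0, 0, 0, 0, 0, 0, 0, 0, 0]'

```text
time: 9.63
position: [0.5575, -0.1526, 0.2984]
tool_rot: [0.681, 0.733, 0.0, -0.001]
ft_force: [-0.5, 0.5, -4.8]
grip_width: 0.0494
```

```bash
python3 tilt.py 8
```

```text
9.6333 [ 0.5575 -0.1526  0.2984] [ 0.9973  0.0737 -0.0016] [-0.5395  0.544  -4.7655] [ 0.0361 -0.0755  0.0131] 0.04941094120915553
TCP px 181.24555909777123 202.86797365672717
-40 5 [-12.4 -11.4  -9.5]
-32 106 [-42.2 -39.5  -9. ]
-24 166 [-45.2 -42.3  -8.9]
-16 180 [-49.3 -46.2  -6.6]
-8 333 [-53.5 -21.5  -7. ]
0 175 [-58.4 -54.9 -10.1]
8 132 [-61.3 -58.8  -9.7]
16 15 [-38.7 -27.5  -9.1]
24 15 [-26.5 -24.4  -5.7]
32 13 [-24.  -23.1 -15.3]
40 15 [-21.7 -21.2 -17.6]
48 13 [-19.6 -18.7 -17.7]
56 15 [-17.5 -16.3 -14.6]
64 19 [-14.9 -14.1 -12.5]
72 16 [-13.  -11.5 -10.1]
80 40 [-20.1  -9.8  -7.6]
88 248 [-36.  -24.5  -9.1]
96 182 [-77.3 -72.1 -28.3]
104 70 [-77.9 -76.3 -68.6]
112 60 [-77.9 -76.6 -75.5]
```

View pics/s8.png

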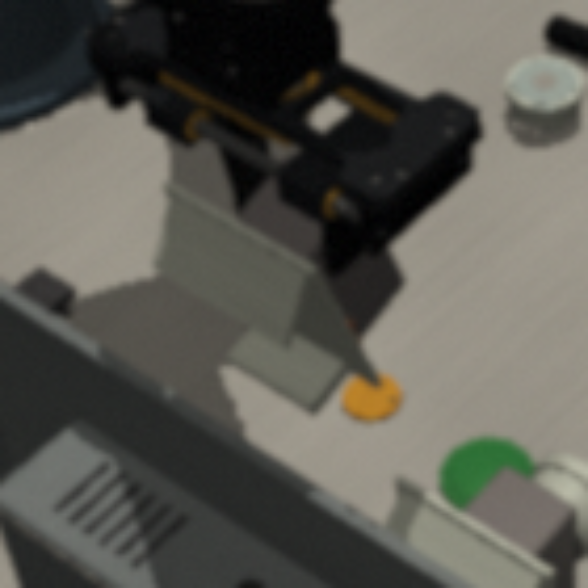

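Request:
step_arm --pt "-1 0 8" --pt "0 0 16" --pt "0 0 20" --pt "0 0 20" --pt "0 0 18" --pt "0 0 13" --pt "0 0 8" --pt "0 0 5" --pt "0 0 0" --pt "0 0 0" --twist '[0, 0, 0, 0, 0, 0, 0, 0, 0, 0]'

```text
time: 10.52
position: [0.5586, -0.1542, 0.1916]
tool_rot: [0.68, 0.733, 0.0, 0.0]
ft_force: [0.6, -0.2, -4.8]
grip_width: 0.05
```

```bash
python3 tilt.py 9; python3 - <<'E'
from h import *
from rig import robot
np.set_printoptions(precision=4,suppress=True)
c=robot.camera("top");pickle.dump(c,open("pics/t9.pkl","wb"))
cv2.imwrite("pics/t9.png",cv2.resize(c["color"][60:270,290:450],None,fx=3.5,fy=2.8))
E
```

```text
10.5167 [ 0.5586 -0.1542  0.1916] [0.9972 0.0745 0.0008] [ 0.5946 -0.2083 -4.8161] [ 0.0069 -0.1318 -0.0113] 0.050048590671872235
TCP px 185.4194634399086 236.15689122034777
-32 79 [-42.3 -40.1 -10.6]
-24 136 [-45.3 -42.1  -8.9]
-16 156 [-50.2 -46.3  -7.6]
-8 445 [-75.  -50.8  -8.8]
0 221 [-75.4 -56.1 -10.3]
8 114 [-75.8 -66.2 -10. ]
16 72 [-75.5 -74.4 -19.9]
24 69 [-76.  -74.5 -13.6]
32 63 [-75.7 -74.4  -9.4]
40 71 [-76.  -74.5 -20.7]
48 67 [-75.7 -74.3 -18.5]
56 119 [-88.8 -75.8 -16.5]
64 187 [-89.2 -80.6 -14.7]
72 11 [-12.  -11.1  -9.9]
80 35 [-16.4 -10.5  -8.1]
88 40 [-17.6 -12.6  -5.4]
```

View pics/s9.png

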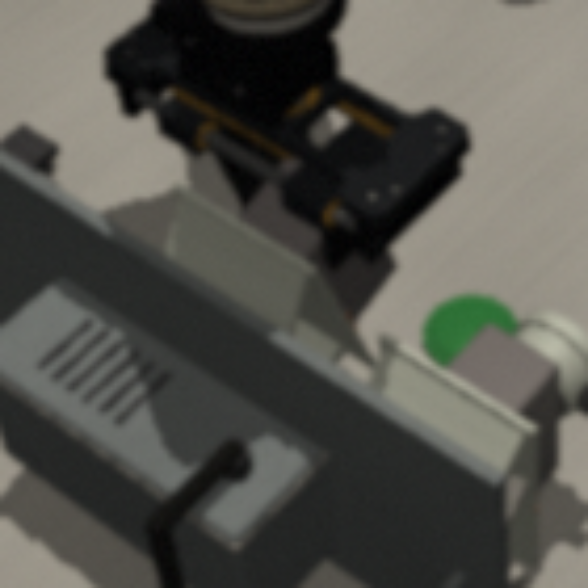

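View pics/t9.png

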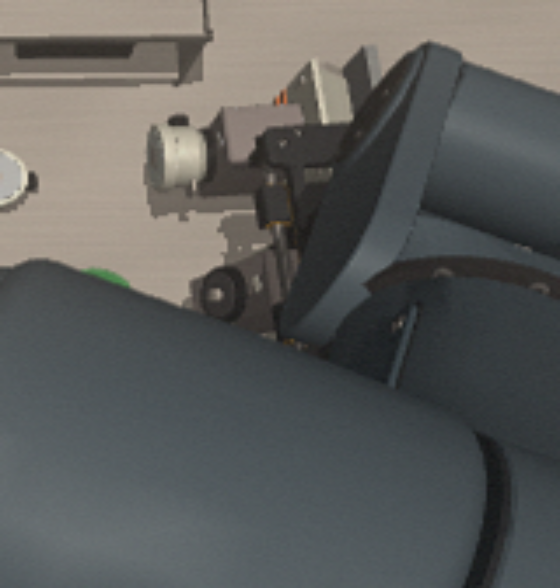

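Request:
step_arm --pt "0 0 5" --pt "0 0 6" --pt "0 0 4" --pt "0 0 3" --pt "0 0 2" --pt "0 0 1" --pt "0 0 1" --pt "0 0 0" --twist '[0, 0, 0, 0, 0, 0, 0, 0]'

```text
time: 11.28
position: [0.5581, -0.1544, 0.1691]
tool_rot: [0.68, 0.733, -0.0, -0.0]
ft_force: [-0.1, 0.2, -4.2]
grip_width: 0.0501
```

Request:
step_arm --pt "-1 0 1" --pt "-1 0 1" --pt "0 0 1" --pt "0 0 0" --twist '[0, 0, 0, 0]'

```text
time: 11.62
position: [0.5585, -0.1569, 0.1663]
tool_rot: [0.68, 0.733, -0.0, 0.0]
ft_force: [0.6, -1.6, -4.9]
grip_width: 0.0497
```

Request:
step_arm --pt "-1 0 1" --pt "0 0 1" --pt "0 0 1" --pt "0 0 0" --twist '[0, 0, 0, 0]'

```text
time: 11.95
position: [0.559, -0.1582, 0.1636]
tool_rot: [0.68, 0.733, -0.0, 0.001]
ft_force: [0.1, -2.7, -2.3]
grip_width: 0.0498
```

Request:
step_arm --pt "0 0 1" --pt "0 0 1" --pt "0 0 0" --twist '[0, 0, 0]'

```text
time: 12.2
position: [0.5589, -0.1577, 0.1614]
tool_rot: [0.68, 0.733, 0.0, 0.001]
ft_force: [0.4, -3.4, -2.6]
grip_width: 0.0497
```

Request:
step_arm --pt "-0.8 0 0.5" --pt "-0.8 0 0.5" --pt "-0.8 0 0.5" --pt "0 0 0" --twist '[0, 0, 0, 0]'

```text
time: 12.53
position: [0.5584, -0.1593, 0.1596]
tool_rot: [0.681, 0.733, 0.0, -0.001]
ft_force: [0.6, -0.9, -2.4]
grip_width: 0.0496
```

```bash
python3 tilt.py 10
```

```text
12.5333 [ 0.5584 -0.1593  0.1596] [ 0.9973  0.0735 -0.0002] [ 0.5943 -0.8578 -2.449 ] [-0.1422 -0.2677 -0.0358] 0.049640470244189966
TCP px 185.00244871726727 246.32214903740572
-40 158 [-70.3 -67.1 -62.2]
-32 156 [-70.6 -40.1 -36.3]
-24 216 [-70.1 -43.6 -12.3]
-16 172 [-70.5 -47.2  -7.6]
-8 186 [-70.2 -18.1  -8.4]
0 89 [-70.3 -68.9  -8.6]
8 69 [-71.  -69.5  -9.8]
16 63 [-70.5 -69.5 -27.9]
24 142 [-88.7 -75.2 -26.7]
32 240 [-88.6 -78.2 -68.8]
```

View pics/s10.png

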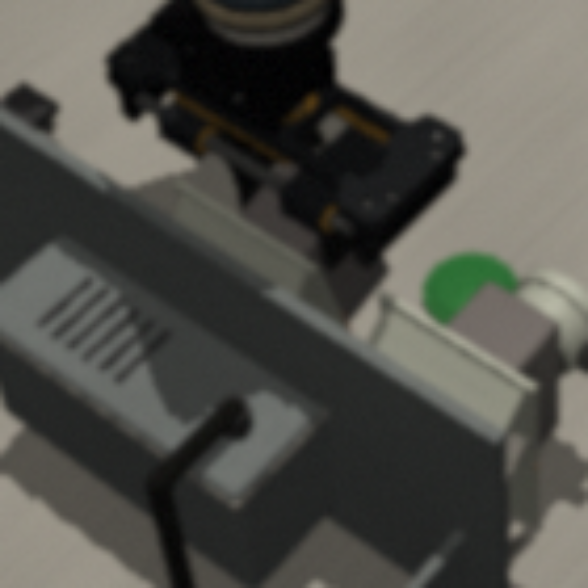

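Request:
step_arm --pt "0.1 0 1" --pt "0.1 0 1" --pt "0.1 0 1" --pt "0.1 0 1" --pt "0.1 0 1" --pt "0 0 0" --twist '[0, 0, 0, 0, 0, 0]' --force 12

```text
time: 13.08
position: [0.5583, -0.159, 0.1544]
tool_rot: [0.681, 0.733, 0.0, -0.0]
ft_force: [0.8, 0.7, -4.5]
grip_width: 0.0498
```

```bash
python3 tilt.py 11;python3 - <<'E'
from h import *
from rig import robot
c=robot.camera("wrist");pickle.dump(c,open("pics/w11.pkl","wb"));cv2.imwrite("pics/w11.png",c["color"])
E
```

```text
13.0833 [ 0.5583 -0.159   0.1544] [ 0.9973  0.0738 -0.0006] [ 0.7585  0.7278 -4.5469] [ 0.1154 -0.2847  0.0683] 0.049767661096143695
TCP px 185.2526018918223 247.61605796671256
-40 103 [-71.1 -69.5 -34.2]
-32 190 [-70.7 -38.7 -33.3]
-24 221 [-70.7 -44.  -10.9]
-16 135 [-70.9 -46.8  -8.2]
-8 148 [-70.9 -17.7  -8.2]
0 76 [-71.3 -69.6  -7.9]
8 76 [-71.1 -69.9 -11. ]
16 63 [-71.7 -70.  -30.1]
24 315 [-88.9 -79.8 -69.7]
32 7 [-69.3 -68.3  -5.2]
```

View pics/w11.png

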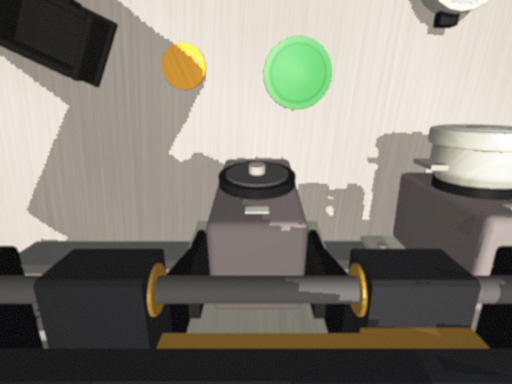

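```bash
cat > wt.py <<'E'
from h import *
import sys
from rig import robot
np.set_printoptions(precision=4,suppress=True)
o=robot.get_obs();T=o["position"];M=R.from_quat(o["tool_rot"]).as_matrix();print(o["time"],T,o["ft_force"],o["moment"],o["grip_width"])
c=robot.camera("wrist");pickle.dump(c,open(f"pics/w{sys.argv[1]}.pkl","wb"));cv2.imwrite(f"pics/w{sys.argv[1]}.png",c["color"])
P=cloud(c);L=(P-T)@M*1000
s=L[215:268,228:288].reshape(-1,3);s=s[abs(s[:,2])<40]
a=np.polyfit(s[:,0],s[:,2],1);print("body top: dz/dx",a,"tilt",np.arctan(-a[0]),np.percentile(s[:,0],[0,100]),"rms",np.std(s[:,2]-np.polyval(a,s[:,0])))
rp=(P-np.array([.5417,-.2223,0]));yaw=np.radians(4.28);ex=np.array([np.cos(yaw),np.sin(yaw),0]);ey=np.array([-ex[1],ex[0],0])
t=T-np.array([.5417,-.2223,0]);print("TCP rack X,Y",t@ex*1000,t@ey*1000)
E
python3 wt.py 12
```

```text
13.1833 [ 0.5583 -0.159   0.1545] [ 0.3715  0.7727 -4.1818] [ 0.1873 -0.2856  0.0112] 0.04991777295224814
body top: dz/dx [ 0.0072 -8.1615] tilt -0.00722944081221631 [ 0.5115 28.1272] rms 1.7220206663665198
TCP rack X,Y 21.25114298408479 61.89905976899826
```

```bash
python3 - <<'E'
from h import *
np.set_printoptions(precision=1,suppress=True)
from rig import robot
o=robot.get_obs();
M=R.from_quat(o["tool_rot"]).as_matrix()
for n,T in (("wrist2",np.array([.5532,.1918,.0923])),("w12",o["position"])):
    P=cloud(load(f"pics/{n}.pkl"));L=(P-T)@M*1000
    print(n)
    for v in range(160,310,8): print(v,np.nanmedian(L[v,235:280],0), np.nanmedian(L[v,170:185],0),np.nanmedian(L[v,330:345],0))
E
```

```text
wrist2
160 [42.5  7.2 58.8] [ 45.1 -55.9  92.5] [28.2 67.8 92.5]
168 [43.3  6.6 34.2] [ 38.9 -57.6  92.9] [21.8 67.6 92.6]
176 [41.9  6.4 19.9] [ 32.5 -58.7  92.8] [15.2 67.6 92.4]
184 [37.4  5.8 20. ] [ 26.  -60.4  92.6] [ 8.7 66.9 92.5]
192 [36.7  5.8  7.3] [ 19.6 -61.3  92.6] [ 1.8 66.6 92.5]
200 [35.7  5.4 -4.2] [ 12.7 -62.9  92.4] [-4.9 66.1 92.3]
208 [33.   5.  -7.3] [  5.8 -64.5  92.7] [-11.6  65.7  92.3]
216 [29.   4.5 -7.6] [ -0.9 -66.3  92.8] [-18.7  65.2  92.2]
224 [24.9  3.9 -7.4] [ -7.8 -67.3  92.3] [-25.9  64.6  92.1]
232 [20.8  3.1 -7.6] [ 16.3 -45.1  16.5] [ 4.  48.8 15.9]
240 [16.6  2.8 -7.4] [ 14.7 -42.3   8.7] [ 3.5 45.6  7.1]
248 [12.2  2.2 -7.7] [ 10.1 -42.2   8.4] [ 0.2 44.5  4.4]
256 [ 7.8  1.6 -7.7] [  6.5 -42.7   5.9] [-4.  43.8  3.3]
264 [ 3.1  0.9 -7.4] [  2.8 -43.1   3.8] [-8.2 43.4  2.2]
272 [-1.4  0.7 -7.4] [ -2.2 -44.    3.9] [-12.2  43.1   0.7]
280 [ 33.1   4.7 -68.4] [ 36.1 -18.  -68.2] [ 30.1  27.3 -68.5]
288 [ 31.7   4.6 -70. ] [ 34.9 -18.1 -70.3] [ 28.6  26.9 -70.2]
296 [ 29.8   4.4 -70.9] [ 32.9 -18.2 -71.3] [ 26.5  26.9 -71. ]
304 [-19.3  -2.2  -
[... 519 characters left out ...]
34.1  84.1 154.5]
224 [25.7  0.3 -8.6] [-43.  -83.7 154.6] [-43.1  84.2 154.5]
232 [21.9  0.3 -9.6] [-52.1 -83.9 154.6] [-52.5  85.2 154.9]
240 [17.6  0.3 -9.3] [-61.6 -84.8 154.9] [-61.5  86.2 154.4]
248 [12.9  0.3 -8.6] [-61.7 -80.6 136.6] [-61.5  81.5 135.9]
256 [ 8.2  0.3 -7.9] [-61.6 -76.3 119.9] [-61.7  77.4 119.7]
264 [ 3.3  0.3 -7.3] [ 11.7 -36.2 -21.7] [ 11.3  36.7 -21.1]
272 [-1.7  0.3 -6.5] [ 11.7 -34.  -28.4] [ 11.6  34.9 -28.3]
280 [ 33.2   0.3 -67.9] [ 33.2 -22.9 -67.8] [ 33.1  23.2 -67.7]
288 [ 31.9   0.3 -69.9] [ 31.8 -22.3 -69.7] [ 31.9  22.8 -69.9]
296 [ 29.7   0.3 -70.5] [ 29.7 -22.3 -70.4] [ 29.6  22.8 -70.3]
304 [-23.3   0.3  -3.5] [  9.  -29.7 -46.5] [ 10.4  29.9 -48.5]
```

```bash
python3 - <<'E'
import cv2
c=cv2.imread("pics/w12.png")[130:384,130:400]
cv2.imwrite("pics/w12c.png",cv2.resize(c,None,fx=2.3,fy=2.3))
E
```

```text
(no output)
```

View pics/w12c.png

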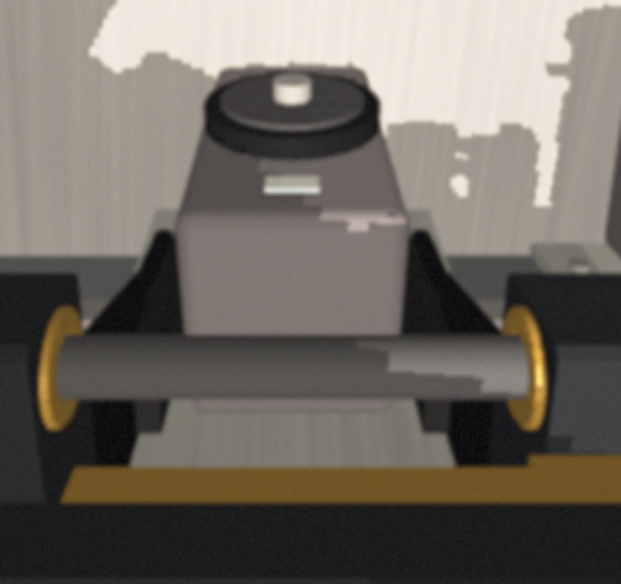

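View pics/s11.png

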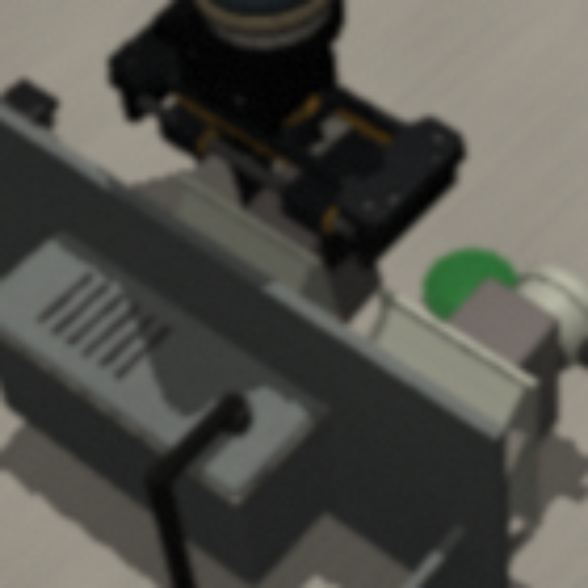

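Request:
step_arm --pt "0 0 0.8" --pt "0 0 0.8" --pt "0 0 0.8" --pt "0 0 0.8" --pt "0 0 0.8" --pt "0 0 0" --twist '[0, 0, 0, 0, 0, 0]'

```text
time: 13.73
position: [0.5583, -0.1592, 0.1506]
tool_rot: [0.68, 0.733, -0.0, -0.0]
ft_force: [-0.0, 0.6, -3.3]
grip_width: 0.05
```

```bash
sed -i 's/L\[215:268,228:288\]/L[234:272,240:275]/' wt.py; python3 wt.py 13
```

```text
13.7333 [ 0.5583 -0.1592  0.1506] [-0.0277  0.5561 -3.2665] [ 0.1866 -0.1449 -0.0234] 0.04999728186951154
body top: dz/dx [-0.0775 -6.4436] tilt 0.07732220805889058 [-2.1647 20.6286] rms 0.5218942426522751
TCP rack X,Y 21.270414111062195 61.66801098777962
```

Request:
step_arm --pt "0 0 0.6" --pt "0 0 0.6" --pt "0 0 0.6" --pt "0 0 0.6" --pt "0 0 0.5" --pt "0 0 0" --twist '[0, 0, 0, 0, 0, 0]'

```text
time: 14.28
position: [0.5584, -0.1595, 0.1477]
tool_rot: [0.68, 0.733, -0.0, -0.0]
ft_force: [-0.7, 1.3, -3.1]
grip_width: 0.0499
```

```bash
python3 wt.py 14
```

```text
14.2833 [ 0.5584 -0.1595  0.1477] [-0.7404  1.2989 -3.1318] [0.0272 0.0202 0.0335] 0.04986096915518836
body top: dz/dx [-0.035  -6.2398] tilt 0.03498908387153673 [-2.0771 20.1043] rms 0.533163123108726
TCP rack X,Y 21.339471850492686 61.405064242202485
```

Request:
step_arm --pt "0.2 0 0.5" --pt "0.1 0 0.5" --pt "0.1 0 0.5" --pt "0 0 0.4" --pt "0 0 0.4" --pt "0 0 0" --twist '[0, 0, 0, 0, 0, 0]'

```text
time: 14.83
position: [0.5585, -0.1595, 0.1463]
tool_rot: [0.68, 0.733, -0.0, 0.001]
ft_force: [-3.8, -1.9, 4.2]
grip_width: 0.0498
```

```bash
python3 wt.py 15
```

```text
14.8333 [ 0.5585 -0.1595  0.1463] [-3.8131 -1.9155  4.2436] [-0.4626  0.4825  0.0132] 0.04979700878913554
body top: dz/dx [-0.0048 -6.2877] tilt 0.004825119323967495 [-2.1952 19.8101] rms 0.5744907145170141
TCP rack X,Y 21.488910563872167 61.41033677571271
```

Request:
step_arm --pt "0 0 -0.4" --pt "0 0 -0.3" --pt "0 0 0" --twist '[0, 0, 0]'

```text
time: 15.13
position: [0.5586, -0.1594, 0.1463]
tool_rot: [0.68, 0.733, -0.0, 0.0]
ft_force: [-2.8, -3.3, 1.6]
grip_width: 0.0502
```

```bash
python3 wt.py 16; python3 tilt.py 16 | head -1
```

```text
15.1333 [ 0.5586 -0.1594  0.1463] [-2.84   -3.2585  1.5803] [-0.7535  0.4404 -0.0101] 0.050210855669691676
body top: dz/dx [-0.0075 -6.2904] tilt 0.00749932952141651 [-2.0737 19.7287] rms 0.554889387968274
TCP rack X,Y 21.52396599402454 61.42165583122591
15.1833 [ 0.5586 -0.1594  0.1463] [0.9973 0.0741 0.0002] [-2.7056 -2.8039  2.5148] [-0.8708  0.4701  0.0368] 0.049960827572134395
```

View pics/w16.png

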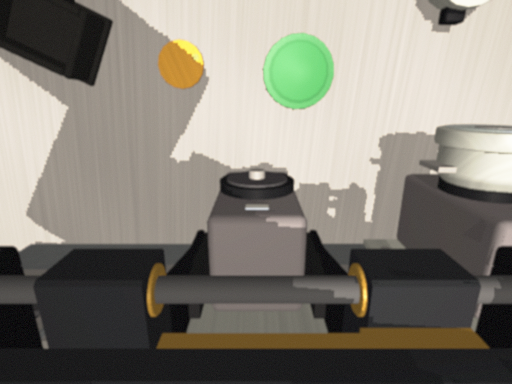

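View pics/s16.png

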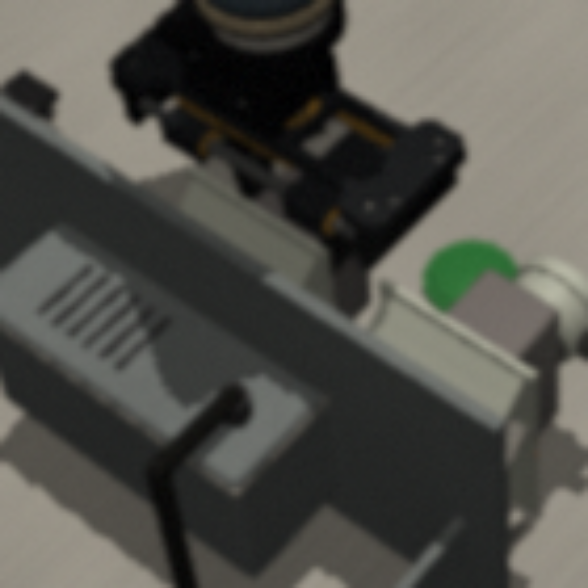

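Request:
step_arm --pt "0 0 -0.4" --pt "0 1 0" --pt "0 2 0" --pt "0 2.5 0" --pt "0 2.5 0" --pt "0 2.5 0" --pt "0 0 0" --twist '[0, 0, 0, 0, 0, 0, 0]'

```text
time: 15.82
position: [0.5701, -0.1582, 0.1467]
tool_rot: [0.68, 0.733, 0.0, 0.001]
ft_force: [-0.4, -3.9, -1.7]
grip_width: 0.0493
```

```bash
python3 wt.py 17
```

```text
15.8167 [ 0.5701 -0.1582  0.1467] [-0.4177 -3.8802 -1.6895] [-0.7775 -0.0554  0.1439] 0.049311923115942694
body top: dz/dx [-0.0078 -6.1947] tilt 0.007753579271898278 [-2.0738 20.0427] rms 0.5731950722133525
TCP rack X,Y 33.070481562019545 61.793515966433326
```

Request:
step_arm --pt "-0.3 1 0" --pt "-0.1 2 0" --pt "0 2.5 0" --pt "0 2.5 0" --pt "0 2.5 0" --pt "0 2.5 0" --pt "0 2.5 0" --pt "0 2 0" --pt "0 1 0" --pt "0 0 0" --twist '[0, 0, 0, 0, 0, 0, 0, 0, 0, 0]'

```text
time: 16.7
position: [0.5878, -0.157, 0.1465]
tool_rot: [0.68, 0.733, 0.0, 0.0]
ft_force: [0.9, -3.6, -2.0]
grip_width: 0.0499
```

```bash
python3 wt.py 18
```

```text
16.7 [ 0.5878 -0.157   0.1465] [ 0.877  -3.595  -1.9547] [-0.6421 -0.0926  0.0374] 0.04989922301817828
body top: dz/dx [-0.006  -6.1914] tilt 0.006005801719920917 [-1.9121 19.9383] rms 0.5634108147844499
TCP rack X,Y 50.8866970612674 61.69905871129775
```

View pics/w18.png

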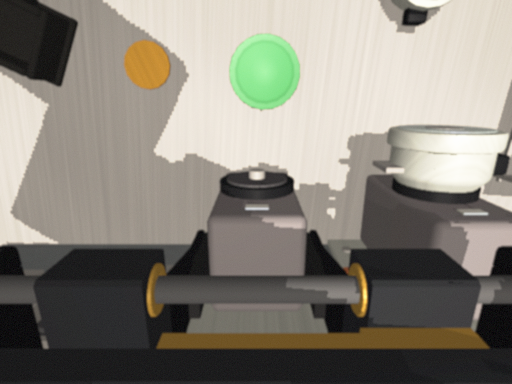

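Request:
step_arm --pt "-0.3 1 0" --pt "0 1 0" --pt "0 1 0" --pt "0 1 0" --pt "0 0.5 0" --pt "0 0 0" --twist '[0, 0, 0, 0, 0, 0]'

```text
time: 17.25
position: [0.592, -0.1568, 0.1465]
tool_rot: [0.68, 0.733, 0.0, -0.0]
ft_force: [-0.1, -1.4, -2.9]
grip_width: 0.0498
```

Request:
step_arm --pt "0 0.5 0" --pt "0 0.5 0" --pt "0 0 0" --twist '[0, 0, 0]'

```text
time: 17.5
position: [0.5929, -0.1568, 0.1465]
tool_rot: [0.681, 0.733, 0.0, -0.0]
ft_force: [-0.0, -2.2, -3.4]
grip_width: 0.0498
```

Request:
step_arm --pt "0 0.5 0" --pt "0 0.5 0" --pt "0 0 0" --twist '[0, 0, 0]'

```text
time: 17.75
position: [0.5939, -0.1567, 0.1465]
tool_rot: [0.68, 0.733, 0.0, -0.0]
ft_force: [1.2, -1.9, -3.5]
grip_width: 0.0496
```

Request:
step_arm --pt "0 0.5 0" --pt "0 0.5 0" --pt "0 0 0" --twist '[0, 0, 0]' --force 25

```text
time: 18.0
position: [0.595, -0.1566, 0.1465]
tool_rot: [0.68, 0.733, 0.0, -0.0]
ft_force: [0.5, -1.9, -4.1]
grip_width: 0.05
```

Request:
step_arm --pt "0 0.5 0" --pt "0 0.5 0" --pt "0 0 0" --twist '[0, 0, 0]'

```text
time: 18.25
position: [0.596, -0.1566, 0.1465]
tool_rot: [0.68, 0.733, 0.0, -0.0]
ft_force: [0.1, 0.6, -4.1]
grip_width: 0.0499
```

Request:
step_arm --pt "0 0.5 0.2" --pt "0 0.5 0" --pt "0 0 0" --twist '[0, 0, 0]'

```text
time: 18.5
position: [0.5962, -0.1566, 0.1464]
tool_rot: [0.681, 0.733, -0.0, -0.001]
ft_force: [-3.9, -1.0, -2.6]
grip_width: 0.05
```

Request:
step_arm --pt "0 0.5 0" --pt "0 0.5 0" --pt "0 0 0" --twist '[0, 0, 0]'

```text
time: 18.75
position: [0.5962, -0.1565, 0.1465]
tool_rot: [0.681, 0.733, -0.001, -0.002]
ft_force: [-6.2, -2.0, -1.5]
grip_width: 0.0499
```

Request:
step_arm --pt "0 0.5 0" --pt "0 0.4 0" --pt "0 0 0" --pt "0 0 0" --twist '[0, 0, 0, 0]'

```text
time: 19.08
position: [0.5963, -0.1565, 0.1464]
tool_rot: [0.681, 0.733, -0.002, -0.002]
ft_force: [-7.7, -1.6, 0.6]
grip_width: 0.0501
```

```bash
python3 wt.py 19
```

```text
19.0833 [ 0.5963 -0.1565  0.1464] [-7.6935 -1.5615  0.5857] [-0.2614  0.7463 -0.187 ] 0.05011873709466735
body top: dz/dx [-0.0029 -6.2684] tilt 0.0028615285638374796 [-2.1235 20.1101] rms 0.5848779034829655
TCP rack X,Y 59.341113267513705 61.55148814063441
```

Request:
step_arm --pt "0 0.5 -0.1" --pt "0 0.4 0" --pt "0 0 0" --pt "0 0 0" --pt "0 0 0" --pt "0 0 0" --twist '[0, 0, 0, 0, 0, 0]'

```text
time: 19.63
position: [0.5963, -0.1564, 0.1464]
tool_rot: [0.68, 0.733, -0.002, -0.003]
ft_force: [-9.0, -2.8, 0.7]
grip_width: 0.0499
```

Request:
step_arm --pt "0 0.5 -0.1" --pt "0 0.3 0" --pt "0 0 0" --pt "0 0 0" --pt "0 0 0" --pt "0 0 0" --pt "0 0 0" --twist '[0, 0, 0, 0, 0, 0, 0]'

```text
time: 20.22
position: [0.5963, -0.1564, 0.1464]
tool_rot: [0.68, 0.733, -0.003, -0.004]
ft_force: [-11.5, -2.9, 2.3]
grip_width: 0.0499
```

```bash
python3 wt.py 20; python3 tilt.py 20 | head -1
```

```text
20.2167 [ 0.5963 -0.1564  0.1464] [-11.5433  -2.9139   2.323 ] [-0.4383  1.2193 -0.1351] 0.04992654444129725
body top: dz/dx [-0.0054 -6.3232] tilt 0.005446986310232006 [-2.0409 19.8964] rms 0.5614764555752593
TCP rack X,Y 59.39314568685098 61.65668828665992
20.2667 [ 0.5963 -0.1564  0.1464] [ 0.9972  0.0741 -0.0092] [-10.4168  -2.1505   1.609 ] [-0.4638  1.2684 -0.2036] 0.050330919855498604
```

View pics/s20.png

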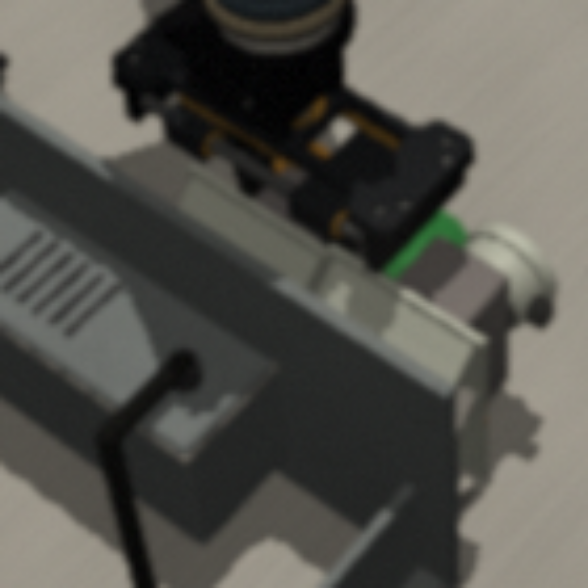

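Request:
step_arm --pt "0 -0.7 0" --pt "0 -0.7 0" --pt "0 -0.7 0" --pt "0 -0.3 0" --pt "0 0 0" --twist '[0, 0, 0, 0, 0]'

```text
time: 20.73
position: [0.5963, -0.1564, 0.1464]
tool_rot: [0.68, 0.733, -0.001, -0.002]
ft_force: [-5.8, -0.1, -0.1]
grip_width: 0.0495
```

Request:
step_arm --pt "0 -0.5 0" --pt "0 -0.5 0" --pt "0 0 0" --twist '[0, 0, 0]'

```text
time: 20.98
position: [0.5963, -0.1565, 0.1465]
tool_rot: [0.68, 0.733, -0.001, -0.001]
ft_force: [-4.6, -1.0, -0.5]
grip_width: 0.0496
```

Request:
step_arm --pt "0 0 0" --pt "0 0 0" --pt "0 0 0" --pt "0 0 0" --pt "0 0 0" --pt "0 0 0" --pt "0 0 0" --twist '[0, 0, 0, 0, 0, 0, 0]' --jaw 80

```text
time: 21.57
position: [0.5976, -0.1568, 0.1469]
tool_rot: [0.68, 0.733, 0.0, 0.001]
ft_force: [-0.6, -0.8, 0.3]
grip_width: 0.0793
```

```bash
python3 wt.py 21
```

```text
21.5667 [ 0.5976 -0.1568  0.1469] [-0.6399 -0.7904  0.3329] [ 0.0127 -0.0919 -0.0177] 0.07928264062985581
body top: dz/dx [-0.0058 -5.6531] tilt 0.005756040593809907 [-2.5551 19.7945] rms 0.563312822930155
TCP rack X,Y 60.65281809972832 61.14903508823726
```

View pics/w21.png

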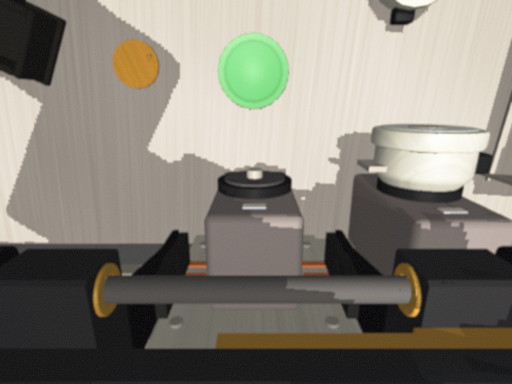

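Request:
step_arm --pt "0 0 -5" --pt "0 0 -10" --pt "0 0 -15" --pt "0 0 -25" --pt "0 0 -30" --pt "0 0 -30" --pt "0 0 -30" --pt "10 0 -20" --pt "20 0 -10" --pt "30 0 0" --pt "30 0 0" --pt "30 0 0" --pt "20 0 0" --pt "10 0 0" --pt "0 0 0" --pt "0 0 0" --twist '[0, 0, 0, 0, 0, 0, 0, 0, 0, 0, 0, 0, 0, 0, 0, 0]'

```text
time: 22.95
position: [0.5863, -0.0074, 0.3223]
tool_rot: [0.68, 0.733, -0.0, 0.001]
ft_force: [0.6, 0.7, -0.1]
grip_width: 0.0798
```

```bash
python3 - <<'E'
from h import *
from rig import robot
np.set_printoptions(precision=4,suppress=True)
o=robot.get_obs();print(o["time"],o["position"],o["ft_force"])
for n in ("scene","top","wrist"):
    c=robot.camera(n);pickle.dump(c,open(f"pics/{n}F.pkl","wb"));cv2.imwrite(f"pics/{n}F.png",c["color"])
    P=cloud(c);yaw=np.radians(4.28);ex=np.array([np.cos(yaw),np.sin(yaw)]);ey=np.array([-ex[1],ex[0]])
    L=P[...,:2]-np.array([.5417,-.2223]);X=L@ex*1000;Y=L@ey*1000;Z=P[...,2]*1000
    for a,b in ((0,108),(109,215)):
        m=(X>a)&(X<b)&(Y>36)&(Y<86)&(Z>140)&(Z<170);
        if m.sum()>20: print(n,a,"body top",m.sum(),"X",np.percentile(X[m],[2,98]),"Y",np.percentile(Y[m],[2,98]),"Z",np.median(Z[m]))
        m=(X>a)&(X<b)&(Y>24)&(Y<40)&(Z>165)&(Z<195)
        if m.sum()>20: print("   plate X",np.percentile(X[m],[0,100]),"Ztop",np.percentile(Z[m],99),'Y',np.percentile(Y[m],[5,50,95]))
c=cv2.imread("pics/sceneF.png");cv2.imwrite("pics/sceneFc.png",cv2.resize(c[170:370,60:290],None,fx=3.4,fy=3))
c=cv2.imread("pics/topF.png");cv2.imwrite("pics/topFc.png",cv2.resize(c[60:280,290:450],None,fx=3.5,fy=2.7))
E
```

```text
22.95 [ 0.5863 -0.0074  0.3223] [ 0.5763  0.6655 -0.0974]
scene 0 body top 298 X [37.4907 83.789 ] Y [50.0435 84.9473] Z 154.00417359166494
   plate X [  8.8559 107.5402] Ztop 184.89484761346597 Y [24.595  28.9347 32.9618]
scene 109 body top 348 X [135.7273 184.1556] Y [49.9547 85.5663] Z 161.235425631652
   plate X [109.8994 209.1464] Ztop 192.1191801777196 Y [24.5668 29.2464 33.5669]
top 109 body top 373 X [131.944  179.6729] Y [39.5895 82.4518] Z 158.79092107811132
wrist 0 body top 625 X [21.9493 84.0702] Y [36.3592 58.0434] Z 152.48904149578908
   plate X [  9.2215 107.7481] Ztop 180.88756217967776 Y [33.1536 34.2802 35.1365]
wrist 109 body top 588 X [133.8909 177.1524] Y [36.4289 62.7001] Z 159.7004258225632
   plate X [109.0654 183.4145] Ztop 175.2257051459994 Y [33.3359 34.316  35.7883]
```

View pics/sceneFc.png

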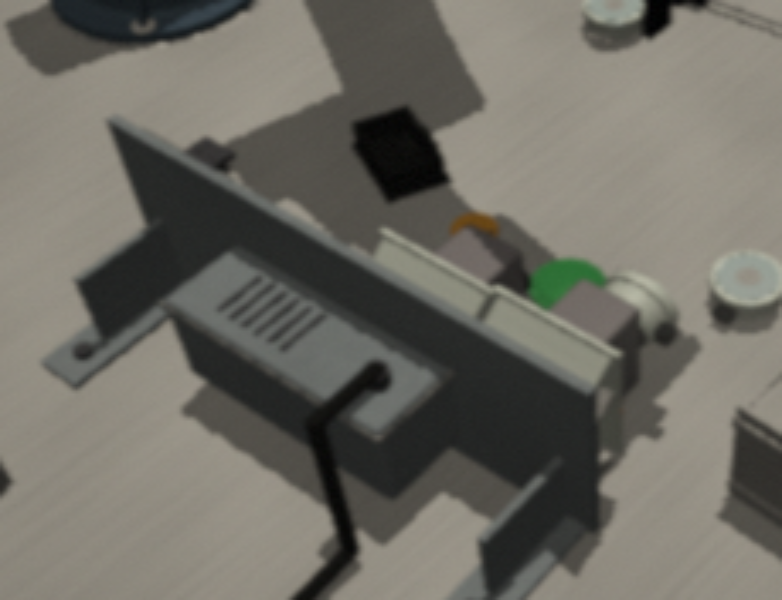

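View pics/topFc.png

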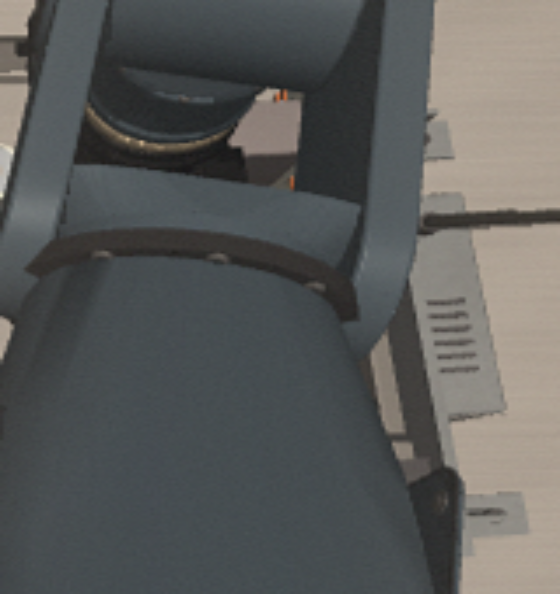

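View pics/wristF.png

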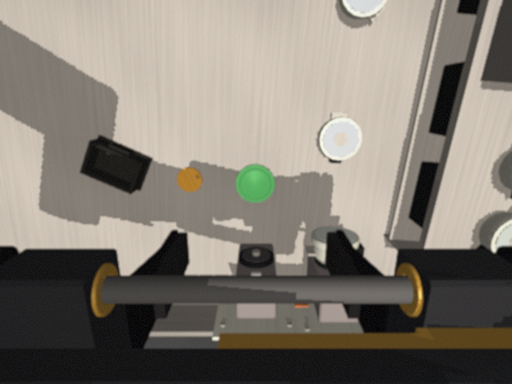

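```bash
python3 - <<'E'
from rig import robot
print(robot.hand_in()); print(robot.get_obs()["time"])
E
```

```text
the job is handed in; nothing more can be done
None
the job is handed in; nothing more can be done
```

The loose dock is hung on the middle cleat, slid along until it butts against the hanging dock, and released. I handed the job in at about 23 s.

**How it went**
- **Tipping:** I gripped the dock's sides and lifted it. I eased the grip so it tipped about 0.28 rad, then tightened the grip again.
- **Hanging:** I lowered the strip into the groove about 37 mm short of the butted position. By touch and by camera, the middle bracket is about 7 mm below its nominal height. I then let the bottom swing in under low force.
- **Sliding and pressing:** I slid the dock until it stopped hard against the neighbour. I took "press it up firmly" to mean against the hanging dock, so I pressed along the cleat at 10–11 N. I eased that to about 4.6 N before opening the jaws. No wrist-force reading passed about 12 N.

**Last checks**
- **Position:** The dock is upright, with a measured tilt of about 0.005 rad. Its plate is flush with the hung dock's, at about 34 mm from the panel.
- **Spacing:** The two bodies measure about 99–100 mm apart, so the plates touch to within measuring error. The images alone can't rule out a gap of around 1 mm.
- **Surroundings:** The wrist force was back to zero, and the lamps, boot, tally disc and lens in view look undisturbed. The screwdriver was only partly in view.

**What disagreed or was not seen**
- **Slip in the grip:** The dock slipped about 3 mm down in the grip while I eased it to tip. I corrected for this before the swing-in.
- **Foot under the keeper:** No camera saw this directly. I infer it from the flush, upright pose and the measured height.

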